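# Open the write-up cabinet's drop-front flap onto its supports

### The job

Get the small write-up cabinet on the bench ready for writing: pull both wooden flap supports all the way out, and only then take the flap by its rail and lower it gently until it rests level on the two supports. Do not let the flap drop, and leave the slide box on the cabinet, the jar and the hole punch where they are; let go of everything at the end.

Things in the scene. Friction and masses are not known exactly. Their poses are not given: they have to be found in the camera images.
- cabinet: White bench-top write-up cabinet, fixed, 270 mm wide, 250 deep, 278 high. Origin on the bench at mid width, straight below the flap's hinge line at the front. Its x axis points from front to back (the front looks along -x), y to the left for a person facing the front, z up. Carcase: x = 0 to 250 mm; top panel: x = 81 to 250 mm. Above the hinge the front leans back 20 degrees.
- flap_hinge (a point): Middle of the flap's hinge line, which runs along the cabinet's y at the front edge, 105 mm above the bench.
- flap (a joint): Angle of the drop-front flap (white board 270 mm wide, 16 thick, reaching 180 mm from the hinge, about 0.6 kg). 0 = shut, leaning back 20 degrees from upright; grows as it comes forward and down; 1.92 rad = level on the pulled-out supports. Slight hinge friction only: let go past upright it falls, and with no support out it sags below level.
- flap_rail (a point): Centre of the round steel rail (12 mm thick, 140 long, along the cabinet's y) on two end posts off the flap's free edge, in the board's plane: 225 mm from the hinge line, 39 mm clear of the board's edge, 8 mm in from the board's outer face. Shut: 85 mm behind the hinge line, 314 mm above the bench, 36 above the cabinet's top. Level: 225 mm in front of the hinge line, 113 mm above the bench.
- support_left (a joint): How far the left support is out (m): 0 = home, 0.15 = fully out at its stop. It stays where left and slides with about 3 N. A beech bar 24 mm wide, 46 high, under the flap, 107 mm left of the cabinet's middle (+y), sliding out along the cabinet's -x; its felt-padded top is just below hinge height and carries the flap.
- support_right (a joint): The same for the right support, 107 mm right of the cabinet's middle (-y): 0 = home, 0.15 m = fully out at its stop.
- knob_left (a point): Centre of the head of the aluminium pull knob on the end of the left support: round head 30 mm in diameter, 24 long, axis along the cabinet's x, on a 14 mm neck; 45 mm in front of the support's end face, 80 mm above the bench. It moves with the support; free space above and beside it.
- knob_right (a point): The same for the right support.
- slide_box: Bystander: grey slide box 85 x 100 x 34 mm lying loose on the cabinet's top, well behind the rail; origin at the centre of its underside.
- jar: Bystander: plastic jar with a screw cap, 72 mm in diameter, 110 mm high, standing on the bench; origin at the centre of its underside.
- punch: Bystander: steel two-hole paper punch, about 125 x 85 x 70 mm, standing on the bench; origin at the centre of its underside.

How it is judged:
By the outcome, as a careful person would: the job done as asked, in the order asked, and still so for the second after the job is handed in, with the robot touching nothing.
It also fails if it takes over 67 s, if anything falls off the work surface, if the arm or the gripper's body presses on something with over 40 N, if the wrist force passes 120 N, or if a joint passes its speed limit or range.

### The arm

A 6-joint arm with a two-finger parallel gripper is mounted at the origin on the work surface. World frame = base frame: x ahead of the robot, y to its left, z up, the work surface at z = 0. Lengths are in m, angles in degrees, forces in N, time in s.
With the tool pointing down it reaches from about 0.25 to 0.725 m from the base axis. Payload 9.7 kg.
Tool frame: the origin (TCP) lies at the very end of the fingers, on their centre line; the grasp point (between the pads) lies 19 mm behind it; z points along the fingers, y is the direction in which the jaws open and shut (so a half turn about z gives the same grasp; the last joint's range is limited). The gripper opens to 85 mm and grips with 20 to 120 N. Pads are 22 mm wide; open, the fingers measure 114 mm over their backs; the gripper's body (76 mm by 85 mm) begins 54 mm behind the grasp point. The pads swing forward as they close: fully open they stand 13 mm farther back than shut.
Start: joints at [-72.708, 4.979, 10.078, 95.1, 0, 90], TCP at [0.163, -0.525, 0.231] pointing down, gripper open.
Joint ranges: [-179.16, 179.16], [-48.56, 103.87], [-65.8, 70.77], [-126.05, 130.52], [-82.76, 87.17], [-180, 180]. Speed limits (degrees/s): [127.2, 127.2, 147.25, 180, 180, 180].

### API

Orientations are given as [roll, pitch, yaw] about the fixed x, y, z axes, in that order (R = Rz(yaw) Ry(pitch) Rx(roll)).
In Python, from workcell import bot gives the robot as it stands.
- The arm moves only by the shell command python3 -m pendant 'ROWS' [FORCE]. ROWS is JSON, a list that holds one entry, the list of rows, each a list of 7 numbers: the shift along the tool's x, y, z in cm, then the turn, a rotation vector about the tool's x, y, z in rad, then the opening in per cent of the stroke, from 0 (shut) to 100 (fully open). In form: [[[dx, dy, dz, ax, ay, az, gripper], ...]]. A call has 1 to 5 rows; each row shifts and turns the pose as measured when the row begins, along the tool's axes as they then stand; what a row does not reach is not made up. A row lasts 1/12 s, in which the tool goes at most 41.7 mm and 7.16 degrees, less where a joint would pass 70% of its speed; a pose out of reach is approached as far as the arm can. A call with a gripper value outside its range is refused whole. The fingers move at their own pace and stop on an object; FORCE is the grip in N (left out, the last holds). Time passes only in rows, so rows that do not move let the fingers close. It gives the time, the measured TCP pose, the force and the opening at its end, in the units of the state.
- bot.get_obs(): the state, without advancing time (a new reading comes with each control period).
- bot.camera(name): name is "scene" or "top" or "wrist"; returns the picture (420x560x3 uint8, red, green, blue); there is no depth.
- bot.get_calibration(name): a dict with "intrinsics" (3x3 intrinsics, pixels), "D" ([k1, k2, p1, p2, k3] as OpenCV has them; the pictures are not rectified), "pose" (4x4, takes a point from camera to world coordinates); the wrist camera has in their place "T_tool_cam" (4x4, takes a point from camera to tool coordinates, whose origin is the TCP and whose axes are the flange's). Camera axes: x right, y down, z forward; pixel columns grow to the right and rows downward; lengths in m; the calibration is good to about 2 mm. A picture is of the moment at which its call begins: read the wrist's pose just before it. get_calibration takes no time and is no camera call.
- bot.job_done(): hands the job in, once; it reports no verdict.
Trained networks look in the newest picture that a camera, given by its name, has taken for a name from the list of things; names that differ only in an ending like _2 or _b are one class to them, and where a whole thing is asked for, a point or a joint stands for the part that bears it (a point fixed in the world has none). Each returns a list of dicts, best first, with "confidence" (0 to 1); they miss things now and then, are a little off and sometimes report something else, mostly with a low value. They report only what shows in the picture. A call takes as long as a camera call.
- bot.masks_of(camera, thing): "pixels" (420x560 bool, what is visible of it) and "extent" ([left, top, right, bottom] in pixels, round what is visible of it).
- bot.mark_of(camera, thing): "uv" ([column, row] in pixels: a listed point, or the origin of a listed thing).
The state is a dict: "time": time; "q": joint angles; "qd": joint speeds; "joint_efforts": joint torques, N m; "ee_pos": TCP position; "tcp_rot": TCP orientation; "wrist_force": force on the tool from outside, world axes, zero at the start; "torque": the same for the moment, N m; "opening": finger opening in m.
Only numpy, scipy, OpenCV 4.12 (cv2) and the standard library are available. Lean on these libraries where they do the work, as an engineer would, in place of code of your own. Each camera call takes 0.05 s, during which the arm holds its last target. There are 200 camera calls.

## Working session

There is one attempt and no reset: what is moved stays moved. The work goes in short steps, Python scripts to look and compute and a shell command to move; the robot and the scene stay as the last step left them, time stands still between calls to the robot, and variables do not carry over. Pictures are saved under pics/ and viewed, about 8 in all and at most 12, crops included, and the job is handed in when it is done.

```bash
ls; mkdir -p pics
cat > h.py <<'E'
import numpy as np, cv2
from scipy.spatial.transform import Rotation as R
from workcell import bot
np.set_printoptions(precision=4,suppress=True)
def save(n,f):
    im=bot.camera(n); cv2.imwrite('pics/'+f,im[:,:,::-1]); return im
def ray(n,uv,obs=None):
    c=bot.get_calibration(n); K=np.array(c['intrinsics']);D=np.array(c['D'])
    p=cv2.undistortPoints(np.array([[uv]],float),K,D)[0,0]
    if n=='wrist':
        T=np.eye(4);T[:3,:3]=R.from_euler('xyz',obs['tcp_rot'],degrees=True).as_matrix();T[:3,3]=obs['ee_pos'];T=T@np.array(c['T_tool_cam'])
    else: T=np.array(c['pose'])
    d=T[:3,:3]@np.array([p[0],p[1],1]); return T[:3,3],d/np.linalg.norm(d)
def proj(n,P,obs=None):
    c=bot.get_calibration(n); K=np.array(c['intrinsics']);D=np.array(c['D'])
    if n=='wrist':
        T=np.eye(4);T[:3,:3]=R.from_euler('xyz',obs['tcp_rot'],degrees=True).as_matrix();T[:3,3]=obs['ee_pos'];T=T@np.array(c['T_tool_cam'])
    else: T=np.array(c['pose'])
    Ti=np.linalg.inv(T); return cv2.projectPoints(np.atleast_2d(P).astype(float),cv2.Rodrigues(Ti[:3,:3])[0],Ti[:3,3],K,D)[0][:,0]
def atz(n,uv,z,obs=None):
    o,d=ray(n,uv,obs); return o+d*(z-o[2])/d[2]
E
cat > a.py <<'E'
from h import *
ims=[save(n,n+'0.png') for n in('scene','top')]
cv2.imwrite('pics/both0.png',np.hstack([cv2.resize(i,(400,300)) for i in ims])[:,:,::-1])
Z=dict(flap_hinge=.105,flap_rail=.314,knob_left=.08,knob_right=.08,slide_box=.278,jar=0,punch=0,cabinet=0)
for n in('scene','top'):
  for t,z in Z.items():
    for r in bot.mark_of(n,t)[:2]: print(n,t,np.round(r['uv'],1),round(r['confidence'],2),atz(n,r['uv'],z))
o=bot.get_obs();print(o)
E
python3 a.py
```

```text
pics
scene flap_hinge [308.5 215. ] 0.73 [0.5463 0.1351 0.105 ]
scene flap_rail [338.5 165.6] 0.87 [0.5398 0.2139 0.314 ]
scene knob_left [281.5 201.7] 0.73 [0.4532 0.0763 0.08  ]
scene knob_left [145.8 237.2] 0.65 [ 0.4552 -0.3762  0.08  ]
scene knob_right [306.8 253.3] 0.56 [0.6644 0.087  0.08  ]
scene slide_box [366.1 160.5] 0.73 [0.5195 0.317  0.278 ]
scene slide_box [276.3 202.4] 0.16 [0.586  0.0086 0.278 ]
scene jar [146.1 290.7] 0.68 [ 0.5959 -0.4149  0.    ]
scene punch [147.2 239.4] 0.86 [ 0.4108 -0.3783  0.    ]
scene cabinet [305.7 236.8] 0.9 [0.5611 0.1279 0.    ]
top flap_hinge [231.6 204.5] 0.84 [0.5487 0.1318 0.105 ]
top flap_rail [191.7 201.9] 0.74 [0.5338 0.2175 0.314 ]
top knob_left [250.7 235.4] 0.45 [0.4508 0.0741 0.08  ]
top knob_right [246.4 170.2] 0.6 [0.6629 0.0855 0.08  ]
top slide_box [158.6 209.9] 0.83 [0.5176 0.3163 0.278 ]
top jar [395.8 190.2] 0.92 [ 0.5994 -0.4191  0.    ]
top punch [384.3 247.7] 0.76 [ 0.4041 -0.3711  0.    ]
top cabinet [231.5 208.7] 0.7 [0.5464 0.1434 0.    ]
{'time': 0.9, 'q': array([-72.7101,   4.9788,  10.0785,  95.0996,  -0.0016,  89.9996]), 'qd': array([-0.023 ,  0.0075,  0.0444, -0.0638,  0.077 ,  0.1207]), 'joint_efforts': array([ -0.0016, -52.0091,  46.4864,   0.0012,   0.    ,  -0.    ]), 'ee_pos': array([ 0.1635, -0.5251,  0.2313]), 'tcp_rot': array([179.9999,   0.0016,  17.2904]), 'wrist_force': array([ 0.2188, -0.3612, -0.4668]), 'torque': array([-0.0252, -0.0099,  0.0637]), 'opening': 0.08540550591121307}
```

View pics/both0.png

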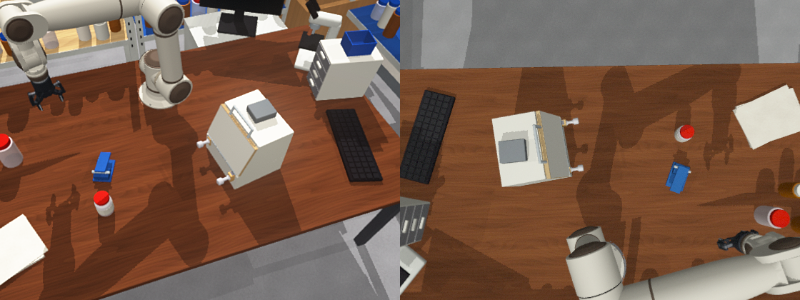

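Run:
```python
from h import *
from scipy.optimize import least_squares
# joint fit: cabinet pose x,y,yaw from marks in both cams; knob offset unknown
obs={'scene':dict(h=(308.5,215),r=(338.5,165.6),kl=(281.5,201.7),kr=(306.8,253.3)),'top':dict(h=(231.6,204.5),r=(191.7,201.9),kl=(250.7,235.4),kr=(246.4,170.2))}
def pts(p):
    x,y,w,k=p;c,s=np.cos(w),np.sin(w)
    L=dict(h=(0,0,.105),r=(.085,0,.314),kl=(-k,.107,.08),kr=(-k,-.107,.08))
    return {n:np.array([x+c*a-s*b,y+s*a+c*b,z]) for n,(a,b,z) in L.items()}
def f(p):
    P=pts(p);return np.concatenate([proj(n,P[t])[0]-obs[n][t] for n in obs for t in obs[n]])
s=least_squares(f,[.548,.133,1.62,.053],loss='soft_l1');print(s.x,np.degrees(s.x[2]),f(s.x).reshape(-1,2));print(pts(s.x))
```

```text
[0.5497 0.1324 1.6596 0.0529] 95.09093329631143 [[-0.4141  1.0405]
 [ 1.328   0.3539]
 [-2.2375 -0.796 ]
 [ 0.2903 -1.0949]
 [-0.2122 -0.3082]
 [ 0.1342 -3.0541]
 [ 1.2     0.9166]
 [-1.1545  0.6077]]
{'h': array([0.5497, 0.1324, 0.105 ]), 'r': array([0.5422, 0.2171, 0.314 ]), 'kl': array([0.4478, 0.0703, 0.08  ]), 'kr': array([0.661 , 0.0893, 0.08  ])}
```

The scene view shows a white cabinet at about (250,140), front toward the lower left. Its two knobs are at (205,143) and (221,181), and the slide box sits on top at (261,110). The top view agrees with this, and shows the jar at (684,132) and the punch at (680,178). The marks fit a cabinet yaw of about 94–95°.

```bash
python3 - <<'E'
from h import *
c=bot.get_calibration('wrist');print(np.array(c['T_tool_cam']),np.array(c['intrinsics']))
E
cat > plan.py <<'E'
import sys
from h import *
# args: x y z yaw -> shift in tool axes (cm) and turn (rad)
v=[float(a) for a in sys.argv[1:]]
o=bot.get_obs();Rm=R.from_euler('xyz',o['tcp_rot'],degrees=True)
s=Rm.inv().apply(np.array(v[:3])-o['ee_pos'])*100
t=(Rm.inv()*R.from_euler('xyz',[180,0,v[3]],degrees=True)).as_rotvec()
print('pos',o['ee_pos'],'rot',o['tcp_rot'],'t',o['time'],'shift cm',np.round(s,2),'turn',np.round(t,3))
E
```

```text
[[ 0.001  -0.9569 -0.2903  0.0745]
 [ 1.      0.0012 -0.0006  0.0011]
 [ 0.0009 -0.2903  0.9569 -0.1425]
 [ 0.      0.      0.      1.    ]] [[374.8742   0.     278.8524]
 [  0.     374.8742 202.9381]
 [  0.       0.       1.    ]]
```

```bash
python3 -m pendant '[[[0,0,-1,0,0,-0.122,100],[0,0,-1,0,0,-0.122,100],[0,0,-1,0,0,-0.122,100],[0,0,-1,0,0,-0.122,100],[0,0,-1,0,0,-0.122,100]]]'; python3 -m pendant '[[[0,0,-1,0,0,-0.122,100],[0,0,-1,0,0,-0.122,100],[0,0,-1,0,0,-0.122,100],[0,0,-1,0,0,-0.122,100],[0,0,-1,0,0,-0.122,100]]]'; python3 plan.py 0.558 -0.03 0.35 94
```

```text
time: 1.32
ee_pos: [0.1632, -0.5243, 0.2806]
tcp_rot: [-179.8, -0.1, 53.0]
wrist_force: [0.0, 0.5, -0.2]
opening: 0.0853
time: 1.73
ee_pos: [0.1632, -0.5243, 0.3332]
tcp_rot: [-179.9, -0.2, 88.8]
wrist_force: [0.7, -0.7, -0.5]
opening: 0.0855
pos [ 0.1632 -0.5243  0.3332] rot [-179.9227   -0.2293   88.8092] t 1.7333 shift cm [50.25 38.44 -1.53] turn [-0.001 -0.004 -0.091]
```

```bash
A='[[[0,0,0,0,0,0.122,100],[0,0,0,0,0,0.122,100],[0,0,0,0,0,0.122,100],[0,0,0,0,0,0.122,100],[0,0,0,0,0,0.122,100]]]'
python3 -m pendant '[[[0,0,0,0,0,0.122,100],[0,0,0,0,0,0.122,100],[0,0,0,0,0,0.122,100],[0,0,0,0,0,0.122,100],[0,0,0,0,0,0.122,100]]]' >/dev/null
python3 -m pendant '[[[0,0,0,0,0,0.122,100],[0,0,0,0,0,0.122,100],[0,0,0,0,0,0.122,100],[0,0,0,0,0,0.122,100],[0,0,0,0,0,0.122,100]]]' >/dev/null
python3 -m pendant '[[[0,0,0,0,0,0.122,100],[0,0,0,0,0,0.122,100],[0,0,0,0,0,0.122,100],[0,0,0,0,0,0.122,100],[0,0,0,0,0,0.122,100]]]' >/dev/null
python3 -m pendant '[[[0,0,0,0,0,0.122,100],[0,0,0,0,0,0.122,100],[0,0,0,0,0,0.122,100],[0,0,0,0,0,0.122,100],[0,0,0,0,0,0.122,100]]]' >/dev/null
python3 -m pendant '[[[0,0,0,0,0,0.122,100],[0,0,0,0,0,0.122,100],[0,0,0,0,0,0.122,100],[0,0,0,0,0,0.122,100],[0,0,0,0,0,0.122,100]]]'
python3 plan.py 0.558 0.0 0.33 -86
```

```text
time: 3.82
ee_pos: [0.0965, -0.5385, 0.3364]
tcp_rot: [-176.8, 0.3, -81.4]
wrist_force: [0.6, -0.1, 0.8]
opening: 0.0854
pos [ 0.0965 -0.5385  0.3364] rot [-176.7654    0.2658  -81.4444] t 3.8167 shift cm [-46.38 -53.51   3.88] turn [-0.056  0.007  0.079]
```

```bash
python3 -m pendant '[[[-2.6,-3,0,-0.056,0.007,0.079,100],[-2.6,-3,0,0,0,0,100],[-2.6,-3,0,0,0,0,100],[-2.6,-3,0,0,0,0,100],[-2.6,-3,0,0,0,0,100]]]' >/dev/null
python3 -m pendant '[[[-2.6,-3,0,0,0,0,100],[-2.6,-3,0,0,0,0,100],[-2.6,-3,0,0,0,0,100],[-2.6,-3,0,0,0,0,100],[-2.6,-3,0,0,0,0,100]]]' >/dev/null
python3 -m pendant '[[[-2.6,-3,0,0,0,0,100],[-2.6,-3,0,0,0,0,100],[-2.6,-3,0,0,0,0,100],[-2.6,-3,0,0,0,0,100],[-2.6,-3,0,0,0,0,100]]]'
python3 plan.py 0.558 0.0 0.33 -86
```

```text
time: 5.07
ee_pos: [0.1212, -0.119, 0.3894]
tcp_rot: [-165.9, 0.4, -68.5]
wrist_force: [0.4, 0.6, 0.2]
opening: 0.0853
pos [ 0.1212 -0.119   0.3894] rot [-165.9198    0.3773  -68.5258] t 5.0667 shift cm [  4.95 -42.22  16.68] turn [-0.243  0.044  0.303]
```

```bash
python3 -c "
from h import *
print(bot.get_obs()['q'])"
python3 -m pendant '[[[0,-3.5,0,-0.04,0,0.05,100],[0,-3.5,0,-0.04,0,0.05,100],[0,-3.5,0,-0.04,0,0.05,100],[0,-3.5,0.5,-0.04,0,0.05,100],[0,-3.5,0.5,-0.04,0,0.05,100]]]' 
python3 plan.py 0.558 0.0 0.33 -86
```

```text
[-68.5834 -37.361   -3.891  123.8618  14.0798 179.9406]
time: 5.48
ee_pos: [0.0824, -0.1175, 0.424]
tcp_rot: [-168.9, 2.7, -77.5]
wrist_force: [0.9, -0.2, -0.5]
opening: 0.0854
pos [ 0.0824 -0.1175  0.424 ] rot [-168.8506    2.7481  -77.4744] t 5.4833 shift cm [ -0.7  -46.22  18.74] turn [-0.191  0.062  0.144]
```

```bash
python3 -m pendant '[[[0,0,0,-0.1,0.03,0,100],[0,0,0,-0.1,0.03,0,100],[0,0,0,0,0,-0.122,100],[0,0,0,0,0,-0.122,100],[0,0,0,0,0,-0.122,100]]]' >/dev/null
python3 -m pendant '[[[0,0,0,0,0,-0.122,100],[0,0,0,0,0,-0.122,100],[0,0,0,0,0,-0.122,100],[0,0,0,0,0,-0.122,100],[0,0,0,0,0,-0.122,100]]]'
python3 -m pendant '[[[0,0,0,0,0,-0.122,100],[0,0,0,0,0,-0.122,100],[0,0,0,0,0,-0.122,100],[0,0,0,0,0,-0.122,100],[0,0,0,0,0,-0.122,100]]]'
python3 plan.py 0.558 0.0 0.33 94
python3 -c "
from h import *
print(bot.get_obs()['q'])"
```

```text
time: 6.32
ee_pos: [0.0343, -0.1267, 0.4268]
tcp_rot: [179.5, -1.6, -19.9]
wrist_force: [0.0, -0.3, 0.2]
opening: 0.0853
time: 6.73
ee_pos: [0.0341, -0.1259, 0.4277]
tcp_rot: [178.4, -1.0, 15.9]
wrist_force: [-0.7, 0.7, 0.0]
opening: 0.0858
pos [ 0.0341 -0.1259  0.4277] rot [178.3777  -0.9886  15.9175] t 6.7333 shift cm [53.66  1.96 10.76] turn [ 0.036  0.005 -1.363]
[-77.1905 -37.2653   2.935  128.6337   1.0747  86.9208]
```

```bash
python3 -m pendant '[[[4,0,0,0.036,0,0,100],[4,0,0,0,0,0,100],[4,0,0,0,0,0,100],[4,0,0,0,0,0,100],[4,0,0,0,0,0,100]]]'
python3 plan.py 0.53 -0.02 0.33 94
```

```text
time: 7.15
ee_pos: [0.1295, -0.1052, 0.4304]
tcp_rot: [179.1, -1.1, 15.7]
wrist_force: [-0.4, -2.3, 0.1]
opening: 0.0854
pos [ 0.1295 -0.1052  0.4304] rot [179.0958  -1.1207  15.6947] t 7.15 shift cm [40.65  2.46 10.88] turn [ 0.027 -0.006 -1.367]
```

```bash
python3 -m pendant '[[[3.9,0,0.8,0,0,0,100],[3.9,0,0.8,0,0,0,100],[3.9,0,0.8,0,0,0,100],[3.9,0,0.8,0,0,0,100],[3.9,0,0.8,0,0,0,100]]]'
python3 plan.py 0.53 -0.02 0.33 94
```

```text
time: 7.57
ee_pos: [0.308, -0.0529, 0.3997]
tcp_rot: [178.7, -1.6, 15.8]
wrist_force: [-1.0, -1.5, 0.8]
opening: 0.0853
pos [ 0.308  -0.0529  0.3997] rot [178.6828  -1.5784  15.8055] t 7.5667 shift cm [22.06  2.71  7.64] turn [ 0.038 -0.007 -1.365]
```

```bash
python3 -m pendant '[[[4,0.2,1,0.036,0,-0.08,100],[4,0.5,1,0,0,-0.08,100],[4,0.8,1,0,0,-0.08,100],[4,1,1,0,0,-0.08,100],[3,1.5,1,0,0,-0.08,100]]]' >/dev/null
python3 -m pendant '[[[0,0,0,0,0,-0.124,100],[0,0,0,0,0,-0.124,100],[0,0,0,0,0,-0.124,100],[0,0,0,0,0,-0.124,100],[0,0,0,0,0,-0.124,100]]]' >/dev/null
python3 -m pendant '[[[0,0,0,0,0,-0.124,100],[0,0,0,0,0,-0.124,100],[0,0,0,0,0,-0.124,100],[0,0,0,0,0,-0.124,100],[0,0,0,0,0,-0.124,100]]]' >/dev/null
python3 -m pendant '[[[0,0,0,0,0,-0.124,100],[0,0,0,0,0,-0.124,100],[0,0,0,0,0,-0.124,100],[0,0,0,0,0,-0.124,100],[0,0,0,0,0,-0.124,100]]]' >/dev/null
python3 -m pendant '[[[0,0,0,0,0,-0.124,100],[0,0,0,0,0,-0.124,100],[0,0,0,0,0,-0.124,100],[0,0,0,0,0,-0.124,100],[0,0,0,0,0,-0.124,100]]]' >/dev/null
python3 -m pendant '[[[0,0,0,0,0,-0.124,100],[0,0,0,0,0,-0.124,100],[0,0,0,0,0,-0.124,100],[0,0,0,0,0,-0.124,100],[0,0,0,0,0,-0.124,100]]]' >/dev/null
python3 -m pendant '[[[0,0,0,0,0,-0.124,100],[0,0,0,0,0,-0.124,100],[0,0,0,0,0,-0.124,100],[0,0,0,0,0,-0.124,100],[0,0,0,0,0,-0.124,100]]]' 
python3 plan.py 0.558 0.0 0.35 -86
```

```text
time: 10.48
ee_pos: [0.5084, -0.0005, 0.3462]
tcp_rot: [-179.6, 1.4, -105.2]
wrist_force: [-0.3, -0.1, 0.6]
opening: 0.0852
pos [ 0.5084 -0.0005  0.3462] rot [-179.5854    1.3774 -105.1717] t 10.4833 shift cm [-1.36 -4.78 -0.31] turn [-0.011  0.023 -0.335]
```

```bash
python3 -m pendant '[[[-0.5,-1.6,-0.1,0,0.023,-0.112,100],[-0.5,-1.7,-0.1,0,0,-0.112,100],[-0.5,-1.7,0,0,0,-0.111,100],[0,0,0,0,0,0,100]]]'
cat > w.py <<'E'
import sys
from h import *
o=bot.get_obs(); im=save('wrist',sys.argv[1])
print(o['ee_pos'],o['tcp_rot'])
for t,z in dict(knob_left=.08,knob_right=.08,flap_hinge=.105,flap_rail=.314).items():
    for r in bot.mark_of('wrist',t)[:2]: print(t,np.round(r['uv'],1),round(r['confidence'],2),atz('wrist',r['uv'],z,o))
E
python3 w.py w1.png
```

```text
time: 10.82
ee_pos: [0.5608, 0.007, 0.35]
tcp_rot: [-179.4, -0.2, -84.6]
wrist_force: [-0.5, 0.2, -0.7]
opening: 0.0852
[0.5608 0.007  0.35  ] [-179.4219   -0.1931  -84.638 ]
knob_left [370. 222.] 0.86 [0.4512 0.0694 0.08  ]
knob_right [187.9 221.9] 0.7 [0.6634 0.0901 0.08  ]
knob_right [372.3 221.2] 0.34 [0.4487 0.0681 0.08  ]
flap_hinge [276.8 272. ] 0.78 [0.5544 0.1315 0.105 ]
```

View pics/w1.png

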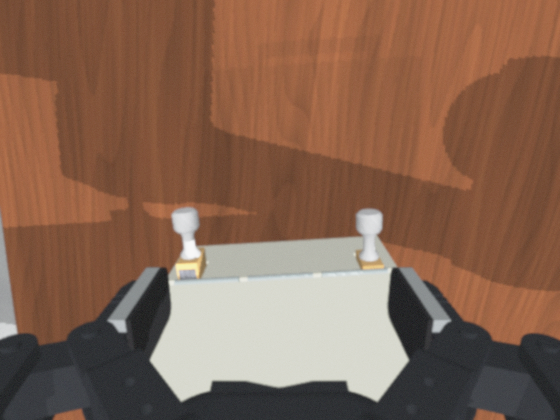

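Wrist view: the right knob is at (186,220) and the left knob at (369,221). The flap's lower edge runs from (172,281) to (388,269). The right bar already shows a bit of wood, so I suspect it starts slightly out and the cabinet yaw is nearer 98–99°. I'll measure both.

Run:
```python
from h import *
im=cv2.imread('pics/w1.png')
cv2.imwrite('pics/w1c.png',cv2.resize(im[190:300,150:420],None,fx=2.9,fy=2.9,interpolation=cv2.INTER_CUBIC))
o=bot.get_obs()
a,b=[atz('wrist',p,.105,o) for p in((172,281),(388,269))]
print(a,b,np.linalg.norm(a-b),np.degrees(np.arctan2(*(b-a)[1::-1]))-90,(a+b)/2)
```

```text
[0.6741 0.1549 0.105 ] [0.4264 0.1167 0.105 ] 0.25062171752278706 -261.23250360647626 [0.5502 0.1358 0.105 ]
```

View pics/w1c.png

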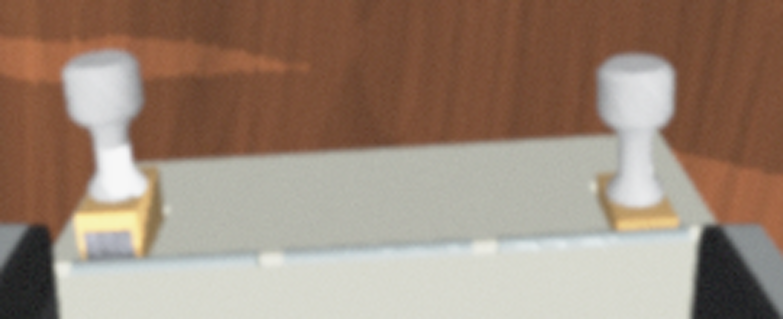

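```bash
python3 plan.py 0.452 0.066 0.16 -81.3
```

```text
pos [0.5582 0.0063 0.3518] rot [-179.3374   -0.2005  -85.1469] t 11.0667 shift cm [-6.91 10.29 19.04] turn [-0.011 -0.004 -0.067]
```

```bash
python3 -m pendant '[[[-1,3.4,1,0,0,-0.067,100],[-1,3.4,1.5,0,0,0,100],[-1,2.8,3,0,0,0,100],[-1,0,3.5,0,0,0,100],[-1,0,3.5,0,0,0,100]]]'
python3 plan.py 0.452 0.066 0.10 -81.3
```

```text
time: 11.48
ee_pos: [0.4569, 0.0421, 0.2253]
tcp_rot: [-178.9, -0.3, -81.8]
wrist_force: [0.2, 0.8, 0.6]
opening: 0.0856
pos [0.4569 0.0421 0.2253] rot [-178.861    -0.2874  -81.7894] t 11.4833 shift cm [-2.5   0.39 12.52] turn [-0.02  -0.005 -0.008]
```

```bash
python3 -m pendant '[[[-0.8,0.2,3.5,-0.02,0,0,100],[-0.8,0.2,3.5,0,0,0,100],[-0.5,0,3,0,0,0,100],[-0.5,0,2,0,0,0,100],[0,0,0,0,0,0,100]]]'
python3 w.py w2.png; python3 plan.py 0.452 0.066 0.061 -81.3
```

```text
time: 11.9
ee_pos: [0.4422, 0.0674, 0.0958]
tcp_rot: [179.9, -0.3, -82.2]
wrist_force: [-0.9, -0.5, 0.1]
opening: 0.0855
[0.4422 0.0674 0.0958] [179.9234  -0.2852 -82.232 ]
knob_left [256.7 257.6] 0.91 [0.453  0.0685 0.08  ]
pos [0.446  0.0672 0.1017] rot [-179.6109   -0.29    -82.2251] t 12.15 shift cm [ 0.18 -0.55  4.08] turn [-0.007 -0.005 -0.016]
```

View pics/w2.png

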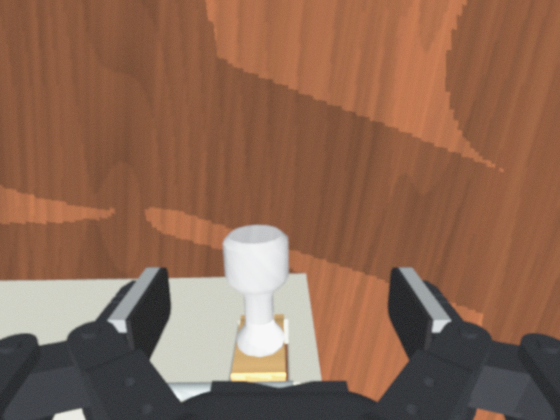

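The left knob is at (256,258), between the pads, and the front edge is level in the picture, which confirms the yaw. Next I descend, grip and pull.

```bash
python3 -m pendant '[[[0.2,-0.6,1.5,0,0,-0.016,100],[0,0,1.5,0,0,0,100],[0,0,1.1,0,0,0,100],[0,0,0,0,0,0,100],[0,0,0,0,0,0,20]]]' 50
python3 -m pendant '[[[0,0,0,0,0,0,10],[0,0,0,0,0,0,10],[0,0,0,0,0,0,10],[0,0,0,0,0,0,10],[0,0,0,0,0,0,10]]]' 50
python3 plan.py 0.453 0.066 0.061 -81.3
```

```text
time: 12.57
ee_pos: [0.458, 0.0652, 0.0676]
tcp_rot: [-178.9, -0.3, -81.4]
wrist_force: [-0.0, 0.3, 0.3]
opening: 0.0751
time: 12.98
ee_pos: [0.453, 0.0643, 0.0712]
tcp_rot: [-179.4, -0.3, -81.5]
wrist_force: [18.6, 1.7, -17.2]
opening: 0.0277
pos [0.453  0.0643 0.0712] rot [-179.4154   -0.3151  -81.462 ] t 12.9833 shift cm [-0.17 -0.01  1.02] turn [-0.01  -0.006 -0.003]
```

```bash
python3 -m pendant '[[[0,0,0,0,0,0,60],[0,0,0,0,0,0,60],[0,0,0.9,0,0,0,60],[0,0,0.6,0,0,0,60],[0,0,0,0,0,0,60]]]' 50
python3 plan.py 0.453 0.066 0.061 -81.3
```

```text
time: 13.4
ee_pos: [0.4543, 0.0645, 0.0564]
tcp_rot: [-179.2, -0.3, -81.5]
wrist_force: [-0.1, -0.3, -0.2]
opening: 0.0512
pos [0.4543 0.0645 0.0564] rot [-179.2278   -0.3141  -81.4527] t 13.4 shift cm [-0.16  0.1  -0.47] turn [-0.013 -0.006 -0.003]
```

```bash
python3 -m pendant '[[[0,0,-0.2,0,0,0,10],[0,0,0,0,0,0,10],[0,0,0,0,0,0,10],[0,0,0,0,0,0,10],[0,0,0,0,0,0,10]]]' 50
python3 -m pendant '[[[1,0,0,0,0,0,10],[1,0,0,0,0,0,10],[1.2,0,0,0,0,0,10],[1.2,0,0,0,0,0,10],[1.2,0,0,0,0,0,10]]]' 50
python3 plan.py 0.453 0.066 0.061 -81.3
```

```text
time: 13.82
ee_pos: [0.4535, 0.0644, 0.058]
tcp_rot: [-179.3, -0.3, -81.4]
wrist_force: [0.5, -0.3, -0.9]
opening: 0.0284
time: 14.23
ee_pos: [0.4626, 0.0079, 0.058]
tcp_rot: [-179.3, -0.1, -81.2]
wrist_force: [2.1, 2.8, -2.2]
opening: 0.0283
pos [0.4626 0.0079 0.058 ] rot [-179.2744   -0.0956  -81.2143] t 14.2333 shift cm [-5.89  0.06 -0.31] turn [-0.013 -0.002  0.002]
```

```bash
python3 -m pendant '[[[1.4,0,0,0,0,0,10],[1.4,0,0,0,0,0,10],[1.4,0,0,0,0,0,10],[1.4,0,0,0,0,0,10],[1.2,0,0,0,0,0,10]]]' 50
python3 -m pendant '[[[0.7,0,0,0,0,0,10],[0.7,0,0,0,0,0,10],[0.6,0,0,0,0,0,10]]]' 50
python3 -m pendant '[[[0.5,0,0,0,0,0,10]]]' 50
python3 plan.py 0.453 0.066 0.061 -81.3
```

```text
time: 14.65
ee_pos: [0.4745, -0.0649, 0.058]
tcp_rot: [-179.1, 0.1, -81.3]
wrist_force: [3.8, 3.6, -1.8]
opening: 0.0285
time: 14.9
ee_pos: [0.4774, -0.0823, 0.0578]
tcp_rot: [-178.9, 1.0, -81.2]
wrist_force: [-2.2, 54.8, 5.6]
opening: 0.0282
time: 14.98
ee_pos: [0.4775, -0.0825, 0.0577]
tcp_rot: [-178.9, 1.7, -81.0]
wrist_force: [-2.0, 37.9, 6.4]
opening: 0.028
pos [ 0.4775 -0.0825  0.0577] rot [-178.8856    1.7299  -81.028 ] t 14.9833 shift cm [-15.05   0.1    0.12] turn [-0.019  0.03   0.004]
```

```bash
python3 -m pendant '[[[0,0,0,0,0,0,100],[0,0,0,0,0,0,100],[0,0,0,0,0,0,100],[0,0,0,0,0,0,100],[0,0,-2,0,0.03,0,100]]]' 50
python3 -m pendant '[[[0,0,-3,0,0,0,100],[0,0,-3,0,0,0,100],[0,-2,-3,0,0,0,100],[0,-4,0,0,0,0,100],[0,-4,0,0,0,0,100]]]' 50
python3 plan.py 0.664 0.086 0.10 -81.3
```

```text
time: 15.4
ee_pos: [0.4748, -0.0839, 0.0746]
tcp_rot: [-179.3, 0.2, -81.1]
wrist_force: [-0.9, -0.4, 0.1]
opening: 0.0848
time: 15.82
ee_pos: [0.5702, -0.0716, 0.1749]
tcp_rot: [-179.1, -0.3, -81.3]
wrist_force: [0.4, -0.1, 0.3]
opening: 0.0854
pos [ 0.5702 -0.0716  0.1749] rot [-179.1081   -0.2803  -81.2945] t 15.8167 shift cm [-14.2  -11.54   7.61] turn [-0.016 -0.005  0.   ]
```

```bash
python3 -m pendant '[[[-1,-3.8,0,0,0,0,100],[-2,-3.5,0,0,0,0,100],[-3.2,-2.5,0,0,0,0,100],[-3.5,-1.5,1,0,0,0,100],[-2.5,0,3,0,0,0,100]]]' 50
python3 -m pendant '[[[0,0,0,0,0,0,100],[0,0,0,0,0,0,100]]]'
python3 w.py w3.png;python3 plan.py 0.664 0.086 0.059 -81.3
```

```text
time: 16.23
ee_pos: [0.6788, 0.0645, 0.1411]
tcp_rot: [-178.3, -0.7, -81.8]
wrist_force: [1.8, 0.7, 0.3]
opening: 0.0855
time: 16.4
ee_pos: [0.6771, 0.0691, 0.1333]
tcp_rot: [-178.8, -0.7, -81.5]
wrist_force: [0.2, -0.2, 0.7]
opening: 0.0851
[0.6771 0.0691 0.1333] [-178.7884   -0.7198  -81.5413]
knob_right [296.1 262.2] 0.85 [0.6663 0.087  0.08  ]
pos [0.6774 0.067  0.1352] rot [-178.6611   -0.6958  -81.7169] t 16.65 shift cm [-2.16  1.23  7.57] turn [-0.023 -0.012 -0.007]
```

View pics/w3.png

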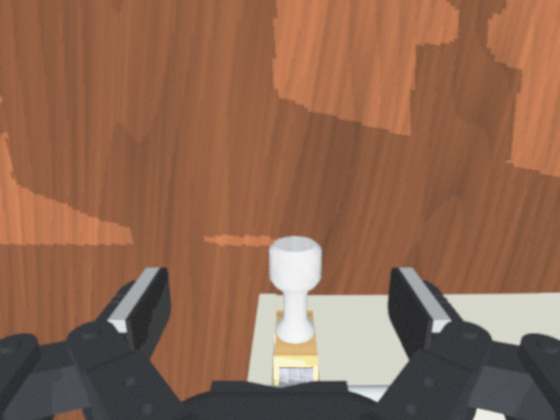

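The right knob is at (295,262), between the fingers, and its bar is slightly out. Now the same descend, grip and pull.

```bash
python3 -m pendant '[[[-1,0.6,1.5,-0.02,-0.012,0,100],[-1,0.5,1.7,0,0,0,100],[0,0,1.7,0,0,0,100],[0,0,1.5,0,0,0,100],[0,0,1.1,0,0,0,100]]]' 50
python3 -m pendant '[[[0,0,0,0,0,0,60],[0,0,0,0,0,0,60]]]'
python3 plan.py 0.665 0.084 0.057 -81.3
```

```text
time: 17.07
ee_pos: [0.6651, 0.0834, 0.0618]
tcp_rot: [-179.4, 0.1, -82.1]
wrist_force: [-0.2, 0.5, -0.4]
opening: 0.0854
time: 17.23
ee_pos: [0.6632, 0.0828, 0.0585]
tcp_rot: [-179.7, 0.2, -82.1]
wrist_force: [0.6, 0.1, 0.5]
opening: 0.0641
pos [0.6632 0.0828 0.0585] rot [-179.7253    0.1832  -82.1445] t 17.2333 shift cm [-0.1  -0.19  0.15] turn [-0.005  0.003 -0.015]
```

```bash
python3 -m pendant '[[[0,-0.1,0.2,0,0,-0.015,10],[0,0,0,0,0,0,10],[0,0,0,0,0,0,10],[0,0,0,0,0,0,10],[0,0,0,0,0,0,10]]]' 50
python3 -m pendant '[[[1,0,0,0,0,0,10],[1,0,0,0,0,0,10],[1.4,0,0,0,0,0,10],[1.4,0,0,0,0,0,10],[1.4,0,0,0,0,0,10]]]' 50
python3 plan.py 0.665 0.084 0.057 -81.3
```

```text
time: 17.65
ee_pos: [0.6672, 0.083, 0.0584]
tcp_rot: [-179.4, 0.2, -81.2]
wrist_force: [-0.2, -0.9, -3.7]
opening: 0.0281
time: 18.07
ee_pos: [0.6773, 0.0212, 0.0584]
tcp_rot: [-179.4, 0.4, -81.0]
wrist_force: [2.8, 3.8, -4.0]
opening: 0.028
pos [0.6773 0.0212 0.0584] rot [-179.3502    0.4085  -80.9672] t 18.0667 shift cm [-6.4   0.23  0.19] turn [-0.011  0.007  0.006]
```

```bash
python3 -m pendant '[[[1.3,0,0,0,0,0,10],[1.3,0,0,0,0,0,10],[1.3,0,0,0,0,0,10],[1.2,0,0,0,0,0,10],[0.8,0,0,0,0,0,10]]]' 50
python3 -m pendant '[[[0.7,0,0,0,0,0,10],[0.7,0,0,0,0,0,10]]]' 50
python3 -m pendant '[[[0.6,0,0,0,0,0,10]]]' 50
python3 plan.py 0.665 0.084 0.057 -81.3
```

```text
time: 18.48
ee_pos: [0.6883, -0.0464, 0.0584]
tcp_rot: [-179.2, 0.4, -81.1]
wrist_force: [4.0, 3.6, -3.1]
opening: 0.0284
time: 18.65
ee_pos: [0.6886, -0.0477, 0.0582]
tcp_rot: [-179.2, 2.1, -80.6]
wrist_force: [-6.7, 46.7, 2.6]
opening: 0.0284
time: 18.73
ee_pos: [0.6885, -0.0472, 0.0582]
tcp_rot: [-179.3, 2.8, -80.3]
wrist_force: [-5.3, 31.4, 1.5]
opening: 0.028
pos [ 0.6885 -0.0472  0.0582] rot [-179.2568    2.7737  -80.3396] t 18.7333 shift cm [-13.31   0.13   0.76] turn [-0.013  0.049  0.016]
```

```bash
python3 -m pendant '[[[0,0,0,0,0,0,100],[0,0,0,0,0,0,100],[0,0,0,0,0,0,100],[0,0,0,0,0,0,100],[0,0,-2,0,0.04,0,100]]]' 50
python3 -m pendant '[[[0,0,-3,0,0,0,100],[0,0,-3,0,0,0,100],[1,1.5,-3,0,0,0,100],[1,2,-3,0,0,0,100],[0,2,-3,0,0,0,100]]]' 50
python3 -m pendant '[[[0,0,-2,0,0,0.122,100],[0,0,-2,0,0,0.122,100],[0,0,-2,0,0,0.122,100],[0,0,-2,0,0,0.122,100],[0,0,-2,0,0,0.122,100]]]' 50
python3 -m pendant '[[[0,0,-2,0,0,0.122,100],[0,0,-2,0,0,0.122,100],[0,0,-1,0,0,0.122,100],[0,0,0,0,0,0.122,80],[0,0,0,0,0,0.122,60]]]' 50
python3 -m pendant '[[[0,0,0,0,0,0.122,45],[0,0,0,0,0,0.122,45],[0,0,0,0,0,0.122,45]]]' 50
python3 plan.py 0.539 0.2175 0.40 -171.3
```

```text
time: 19.15
ee_pos: [0.6868, -0.0503, 0.0758]
tcp_rot: [-179.6, 0.5, -80.4]
wrist_force: [-1.1, -1.1, -0.5]
opening: 0.0852
time: 19.57
ee_pos: [0.6336, -0.0837, 0.2265]
tcp_rot: [180.0, 0.2, -80.4]
wrist_force: [0.1, 0.3, 0.3]
opening: 0.0853
time: 19.98
ee_pos: [0.6287, -0.0905, 0.3397]
tcp_rot: [-179.5, 0.1, -116.3]
wrist_force: [0.6, -0.2, 0.4]
opening: 0.0857
time: 20.4
ee_pos: [0.6268, -0.0953, 0.3998]
tcp_rot: [-179.0, 0.8, -152.1]
wrist_force: [0.1, -0.2, -0.4]
opening: 0.0638
time: 20.65
ee_pos: [0.6266, -0.0984, 0.4018]
tcp_rot: [-179.1, 1.3, -173.6]
wrist_force: [0.3, -0.8, 0.8]
opening: 0.0382
pos [ 0.6266 -0.0984  0.4018] rot [-179.0793    1.2515 -173.5689] t 20.65 shift cm [ 5.17 32.37 -0.45] turn [-0.016  0.022 -0.04 ]
```

```bash
python3 -m pendant '[[[0.7,4,0,-0.016,0.022,-0.04,45],[0.7,4,0,0,0,0,45],[0.7,4,0,0,0,0,45],[0.7,4,0,0,0,0,45],[0.7,4,0,0,0,0,45]]]' 50
python3 -m pendant '[[[0.7,4,0,0,0,0,45],[0.7,3,0,0,0,0,45],[0,1,0,0,0,0,45],[0,0,0,0,0,0,45]]]' 50
python3 w.py w4.png
python3 - <<'E'
from h import *
im=save('scene','s1.png')
cv2.imwrite('pics/s1w4.png',np.hstack([cv2.resize(im[90:300,190:400,::-1],(400,400)),cv2.resize(cv2.imread('pics/w4.png'),(400,400))]))
o=bot.get_obs()
for n in('scene',):
  for t in('knob_left','knob_right','flap_rail'):
    for r in bot.mark_of(n,t)[:2]: print(n,t,np.round(r['uv'],1),round(r['confidence'],2),atz(n,r['uv'],.314 if 'rail' in t else .08))
E
python3 plan.py 0.539 0.2175 0.40 -171.3
```

```text
time: 21.07
ee_pos: [0.5659, 0.0891, 0.3984]
tcp_rot: [-179.6, -0.1, -172.7]
wrist_force: [0.9, -0.8, 0.0]
opening: 0.0386
time: 21.4
ee_pos: [0.538, 0.1729, 0.3999]
tcp_rot: [-179.5, 0.1, -172.5]
wrist_force: [0.3, -0.3, 0.3]
opening: 0.0388
[0.538  0.1729 0.3999] [-179.549     0.1438 -172.5319]
knob_left [82.7 75.7] 0.78 [ 0.4794 -0.0735  0.08  ]
knob_right [109. 243.] 0.94 [ 0.692  -0.0412  0.08  ]
flap_hinge [242.9 158.2] 0.88 [0.5488 0.1287 0.105 ]
flap_rail [350.7 214. ] 0.7 [0.5357 0.2178 0.314 ]
scene knob_left [238.2 217.9] 0.79 [ 0.4724 -0.0788  0.08  ]
scene knob_right [272.4 269.6] 0.59 [ 0.6863 -0.0325  0.08  ]
scene flap_rail [336.8 165.4] 0.68 [0.5376 0.2095 0.314 ]
pos [0.5389 0.1706 0.3995] rot [-179.5631    0.0849 -172.7579] t 21.85 shift cm [-0.6   4.66 -0.09] turn [-0.008  0.001 -0.025]
```

View pics/s1w4.png

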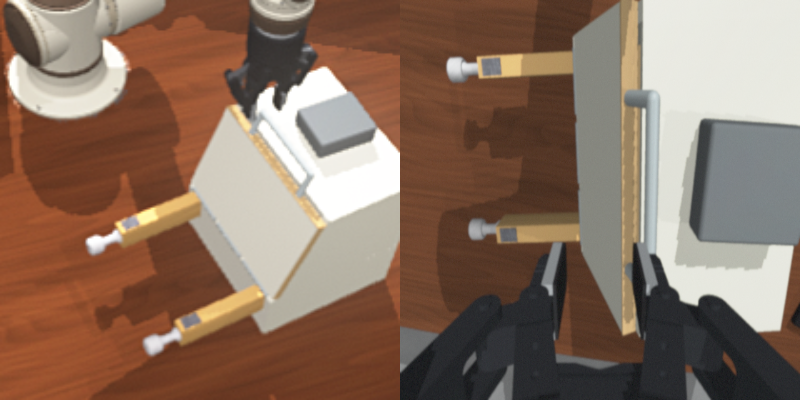

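Both supports are fully out: the knobs sit in line in the scene view at (95,243) and (153,344), and both measure x = -193 mm. The rail runs vertically in the wrist view at u≈353, with the slide box clear behind it. Next I move over the rail and descend.

```bash
python3 -m pendant '[[[-0.3,2,1,-0.008,0,-0.02,45],[-0.3,2,1,0,0,0,45],[0,0.6,1.5,0,0,0,45],[0,0,1.5,0,0,0,45],[0,0,0,0,0,0,45]]]' 50
python3 plan.py 0.537 0.217 0.294 -171.3
```

```text
time: 22.27
ee_pos: [0.5404, 0.2159, 0.3478]
tcp_rot: [180.0, 0.2, -171.9]
wrist_force: [0.1, -0.8, 0.1]
opening: 0.0385
pos [0.5404 0.2159 0.3478] rot [ 179.9682    0.1759 -171.8549] t 22.2667 shift cm [0.34 0.16 5.38] turn [ 0.001  0.003 -0.01 ]
```

```bash
python3 -m pendant '[[[0.3,0.15,0.8,0,0,-0.01,45],[0,0,0.8,0,0,0,45],[0,0,0,0,0,0,45]]]' 50
python3 w.py w5.png
python3 plan.py 0.537 0.217 0.294 -171.3
```

```text
time: 22.52
ee_pos: [0.5373, 0.2157, 0.3321]
tcp_rot: [180.0, 0.1, -171.3]
wrist_force: [0.0, -0.1, 0.1]
opening: 0.0383
[0.5373 0.2157 0.3321] [ 179.9926    0.1413 -171.3331]
knob_left [ 5.8 62.5] 0.84 [ 0.4784 -0.0741  0.08  ]
knob_right [ 42.1 254.8] 0.59 [ 0.6883 -0.042   0.08  ]
flap_hinge [196.7 164.2] 0.65 [0.5485 0.1336 0.105 ]
flap_hinge [ 45.1 255.8] 0.5 [ 0.6748 -0.0231  0.105 ]
flap_rail [286.2 252.5] 0.98 [0.5366 0.2183 0.314 ]
flap_rail [ 5.3 62.9] 0.28 [0.4706 0.0904 0.314 ]
pos [0.5376 0.2161 0.3336] rot [ 179.9553    0.2733 -171.3243] t 22.7667 shift cm [0.06 0.1  3.96] turn [ 0.001  0.005 -0.   ]
```

View pics/w5.png

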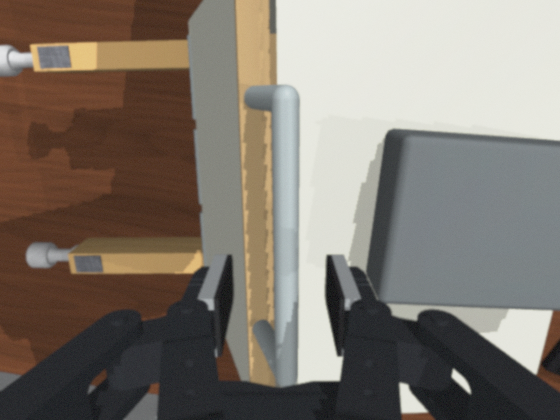

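The rail is at u≈286, between the fingers at 220 and 340, and the slide box edge at u≈372 is clear. I'll narrow the opening a little, then descend and grip.

```bash
python3 -m pendant '[[[0,0.2,1,0,0,0,38],[0,0,1,0,0,0,38],[0,0,0.9,0,0,0,38],[0,0,0.7,0,0,0,38],[0,0,0,0,0,0,38]]]' 40
python3 plan.py 0.537 0.218 0.294 -171.3
```

```text
time: 23.18
ee_pos: [0.5388, 0.2181, 0.2995]
tcp_rot: [179.9, 0.5, -171.4]
wrist_force: [-0.1, -0.1, -0.0]
opening: 0.0324
pos [0.5388 0.2181 0.2995] rot [ 179.8944    0.5401 -171.3741] t 23.1833 shift cm [0.18 0.01 0.55] turn [ 0.002  0.009 -0.001]
```

```bash
python3 -m pendant '[[[0.1,0,0.4,0,0.009,0,2],[0,0,0,0,0,0,2],[0,0,0,0,0,0,2],[0,0,0,0,0,0,2],[0,0,0,0,0,0,2]]]' 40
python3 -m pendant '[[[0,0,0,0,0,0,2]]]' 40
python3 - <<'E'
from h import *
# arc table, cabinet frame relative to rail grasp start: cumulative back->front motion
o=bot.get_obs();print(o['ee_pos'],o['wrist_force'])
r=np.hypot(.085,.209);a0=np.arctan2(.085,.209)
for d in range(0,111,5):
    a=np.radians(d)-a0; print(d,np.round([-100*( -r*np.sin(a))-8.5*-0,100*r*np.cos(a)],2))
E
```

```text
time: 23.6
ee_pos: [0.5377, 0.2179, 0.2959]
tcp_rot: [179.9, -0.1, -171.4]
wrist_force: [-0.7, -0.1, -2.6]
opening: 0.0106
time: 23.68
ee_pos: [0.5377, 0.2179, 0.2958]
tcp_rot: [179.9, -0.1, -171.4]
wrist_force: [-0.8, -0.8, -2.7]
opening: 0.0107
[0.5377 0.2179 0.2958] [-0.8274 -0.8354 -2.721 ]
0 [-8.5 20.9]
5 [-6.65 21.56]
10 [-4.74 22.06]
15 [-2.8  22.39]
20 [-0.84 22.55]
25 [ 1.13 22.53]
30 [ 3.09 22.35]
35 [ 5.02 22.  ]
40 [ 6.92 21.47]
45 [ 8.77 20.79]
50 [10.55 19.95]
55 [12.24 18.95]
60 [13.85 17.81]
65 [15.35 16.54]
70 [16.73 15.14]
75 [17.99 13.62]
80 [19.11 12.  ]
85 [20.08 10.29]
90 [20.9  8.5]
95 [21.56  6.65]
100 [22.06  4.74]
105 [22.39  2.8 ]
110 [22.55  0.84]
```

```bash
cat > arc.py <<'E'
import sys
from h import *
step=float(sys.argv[1])
o=bot.get_obs();Rm=R.from_euler('xyz',o['tcp_rot'],degrees=True)
ex=np.array([np.cos(np.radians(98.7)),np.sin(np.radians(98.7)),0])
P0=np.array([.5377,.2179,.2958]);d=o['ee_pos']-P0
c=np.array([.085+d@ex,.209+d[2]]); r=.2256;a=np.degrees(np.arctan2(-c[0],c[1]))+22.13
lat=d@np.cross([0,0,1],ex)
print('t',round(o['time'],2),'angle',round(a,1),'r err mm',round((np.hypot(*c)-r)*1e3,1),'lat mm',round(lat*1e3,1),'F',o['wrist_force'],'rot',np.round(o['tcp_rot'],1),'open',round(o['opening'],4))
f=lambda t:P0+ex*(-r*np.sin(np.radians(t-22.13))-.085)+np.array([0,0,r*np.cos(np.radians(t-22.13))-.209])
p=o['ee_pos']
for i in range(1,6):
    q=f(min(a+step*i,110)); print(np.round(Rm.inv().apply(q-p)*100,2),end=' '); p=q
print()
E
python3 arc.py 3
python3 -m pendant '[[[0,-0.3,-0.15,0,0,0,2],[0,-0.6,-0.25,0,0,0,2],[0,-0.8,-0.3,0,0,0,2]]]' 40; python3 arc.py 3
```

```text
t 23.68 angle -0.0 r err mm 0.1 lat mm 0.0 F [-0.8274 -0.8354 -2.721 ] rot [ 179.9   -0.1 -171.4] open 0.0107
[-0.   -1.11 -0.41] [-0.   -1.12 -0.36] [-0.   -1.14 -0.3 ] [-0.   -1.16 -0.24] [-0.   -1.17 -0.18] 
time: 23.93
ee_pos: [0.5403, 0.2016, 0.302]
tcp_rot: [179.8, -0.2, -171.2]
wrist_force: [2.3, -0.2, -7.9]
opening: 0.0105
t 23.93 angle 4.5 r err mm 0.2 lat mm -0.1 F [ 2.3051 -0.1703 -7.9007] rot [ 179.8   -0.2 -171.2] open 0.0105
[ 0.01 -1.14 -0.31] [ 0.   -1.15 -0.27] [ 0.   -1.16 -0.21] [ 0.   -1.17 -0.15] [ 0.   -1.18 -0.09]
```

```bash
python3 -m pendant '[[[0,-1.14,-0.31,0,0,0,2],[0,-1.15,-0.27,0,0,0,2],[0,-1.16,-0.2,0,0,0,2],[0,-1.17,-0.15,0,0,0,2],[0,-1.18,-0.1,0,0,0,2]]]' 40 >/dev/null; python3 arc.py 3
```

```text
t 24.35 angle 20.9 r err mm 1.4 lat mm -0.7 F [  3.2823   1.565  -16.4506] rot [ 179.8   -0.1 -171.2] open 0.0102
[ 0.07 -1.18  0.14] [ 0.   -1.18  0.06] [ 0.   -1.17  0.12] [ 0.   -1.17  0.19] [ 0.   -1.16  0.25]
```

```bash
python3 -m pendant '[[[0.05,-1.18,0.2,0,0,0,2],[0,-1.18,0.1,0,0,0,2],[0,-1.17,0.16,0,0,0,2],[0,-1.17,0.22,0,0,0,2],[0,-1.16,0.28,0,0,0,2]]]' 40 >/dev/null; python3 arc.py 3
```

```text
t 24.77 angle 37.8 r err mm 1.7 lat mm -1.3 F [4.9822 2.3662 0.6405] rot [ 179.7    0.3 -171.3] open 0.0103
[ 0.13 -1.09  0.5 ] [ 0.   -1.11  0.4 ] [ 0.   -1.09  0.46] [ 0.   -1.06  0.51] [ 0.   -1.03  0.57]
```

```bash
python3 -m pendant '[[[0.1,-1.08,0.5,0,0,0,2],[0,-1.1,0.42,0,0,0,2],[0,-1.08,0.48,0,0,0,2],[0,-1.05,0.53,0,0,0,2],[0,-1.02,0.58,0,0,0,2]]]' 40 >/dev/null; python3 arc.py 3
```

```text
t 25.18 angle 54.2 r err mm 1.9 lat mm -1.6 F [ 5.9168  7.537  -8.661 ] rot [ 179.7    0.6 -171.4] open 0.0102
[ 0.17 -0.89  0.81] [ 0.01 -0.95  0.7 ] [ 0.01 -0.91  0.75] [ 0.01 -0.87  0.79] [ 0.01 -0.83  0.84]
```

```bash
python3 -m pendant '[[[0.1,-0.85,0.8,0,-0.01,0,2],[0,-0.94,0.7,0,0,0,2],[0,-0.9,0.76,0,0,0,2],[0,-0.86,0.8,0,0,0,2],[0,-0.8,0.84,0,0,0,2]]]' 40 >/dev/null; python3 arc.py 2.5
```

```text
t 25.6 angle 70.4 r err mm 1.3 lat mm -2.1 F [ 5.5617  7.6178 -6.7792] rot [ 179.6    1.4 -171.3] open 0.0098
[ 0.23 -0.55  0.82] [ 0.02 -0.61  0.77] [ 0.02 -0.58  0.8 ] [ 0.02 -0.54  0.82] [ 0.02 -0.51  0.84]
```

```bash
python3 -m pendant '[[[0.1,-0.55,0.8,0,0.01,0,2],[0,-0.6,0.77,0,0.01,0,2],[0,-0.57,0.8,0,0,0,2],[0,-0.53,0.82,0,0,0,2],[0,-0.5,0.84,0,0,0,2]]]' 40 >/dev/null; python3 arc.py 2
```

```text
t 26.02 angle 83.9 r err mm 0.4 lat mm -1.9 F [ 4.6325  9.6623 -4.9532] rot [ 179.3    0.3 -171.2] open 0.0109
[ 0.2  -0.33  0.72] [ 0.   -0.34  0.71] [ 0.   -0.32  0.72] [ 0.   -0.29  0.73] [ 0.   -0.27  0.74]
```

```bash
python3 -m pendant '[[[0,-0.33,0.71,0,0,0,2],[0,-0.33,0.71,0,0,0,2],[0,-0.31,0.72,0,0,0,2],[0,-0.29,0.73,0,0,0,2],[0,-0.26,0.74,0,0,0,2]]]' 40 >/dev/null; python3 arc.py 1.5
```

```text
t 26.43 angle 94.9 r err mm -0.5 lat mm -2.1 F [ 4.1014  7.038  -4.1882] rot [ 178.9    0.4 -171.1] open 0.0105
[ 0.22 -0.22  0.55] [ 0.   -0.16  0.57] [ 0.   -0.15  0.57] [ 0.   -0.13  0.58] [ 0.   -0.12  0.58]
```

```bash
python3 -m pendant '[[[0,-0.18,0.55,0,0,0,2],[0,-0.16,0.55,0,0,0,2],[0,-0.15,0.55,0,0,0,2],[0,-0.13,0.5,0,0,0,2],[0,-0.1,0.4,0,0,0,2]]]' 40 >/dev/null; python3 arc.py 1.5
```

```text
t 26.85 angle 102.3 r err mm -1.3 lat mm -2.2 F [ 4.313   5.4462 -2.6659] rot [ 178.4    0.6 -171. ] open 0.0103
[ 0.23 -0.24  0.55] [ 0.01 -0.09  0.58] [ 0.01 -0.08  0.59] [ 0.01 -0.06  0.59] [ 0.01 -0.05  0.59]
```

```bash
python3 -m pendant '[[[0,-0.15,0.5,0,0,0,2],[0,-0.1,0.5,0,0,0,2],[0,-0.08,0.5,0,0,0,2],[0,-0.06,0.4,0,0,0,2],[0,-0.05,0.3,0,0,0,2]]]' 40 >/dev/null; python3 arc.py 1
python3 -m pendant '[[[0,-0.03,0.3,0,0,0,2],[0,-0.02,0.3,0,0,0,2]]]' 40 >/dev/null; python3 arc.py 1
```

```text
t 27.27 angle 108.4 r err mm -2.1 lat mm -2.3 F [-1.416   6.6639 25.8575] rot [ 177.8    0.7 -170.8] open 0.0107
[ 0.24 -0.25  0.37] [ 0.   -0.02  0.22] [0. 0. 0.] [0. 0. 0.] [0. 0. 0.] 
t 27.43 angle 108.4 r err mm -2.1 lat mm -2.5 F [-7.1432  6.3015 21.8058] rot [ 177.7    1.  -170.7] open 0.0101
[ 0.26 -0.25  0.37] [ 0.   -0.02  0.23] [0. 0. 0.] [0. 0. 0.] [0. 0. 0.]
```

Run:
```python
from h import *
im=save('scene','s2.png'); w=save('wrist','w6.png')
cv2.imwrite('pics/s2w6.png',np.hstack([cv2.resize(im[130:310,190:400,::-1],(420,360)),cv2.resize(w[:,:,::-1],(380,360))]))
o=bot.get_obs();print(o['wrist_force'],o['ee_pos'])
```

```text
[-5.5443  6.289  19.9889] [ 0.5867 -0.0862  0.1013]
```

View pics/s2w6.png

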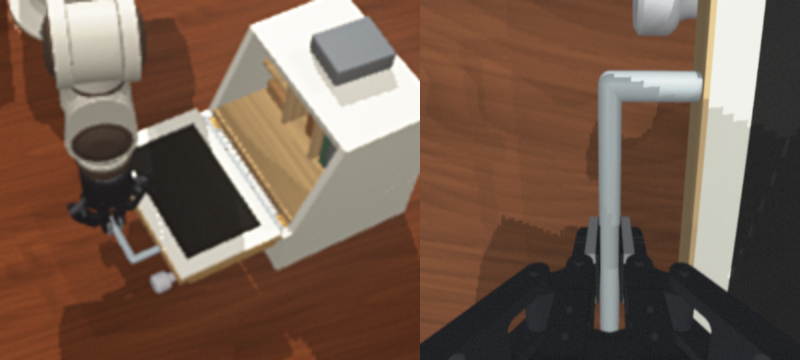

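The flap lies level, resting on both supports and carrying about 20 N of press. The rail is still in the jaws at (608,200) in the wrist view. I'll ease off the press and release, opening only a little.

```bash
python3 -m pendant '[[[0,0,-0.1,0,0,0,2],[0,0,-0.05,0,0,0,2]]]' 20; 
python3 -m pendant '[[[0,0,0,0,0,0,14],[0,0,0,0,0,0,18],[0,0,0,0,0,0,25],[0,0,0,0,0,0,35],[0,0,0,0,0,0,40]]]' 20; python3 arc.py 1
python3 - <<'E'
from h import *
w=save('wrist','w7.png')
E
```

```text
time: 27.7
ee_pos: [0.5866, -0.086, 0.1048]
tcp_rot: [177.6, 1.2, -170.7]
wrist_force: [5.4, 5.9, -3.3]
opening: 0.0103
time: 28.12
ee_pos: [0.5847, -0.089, 0.1053]
tcp_rot: [177.7, 1.1, -170.8]
wrist_force: [0.3, -0.1, 0.5]
opening: 0.034
t 28.12 angle 107.4 r err mm 0.6 lat mm -0.0 F [ 0.3204 -0.0871  0.5182] rot [ 177.7    1.1 -170.8] open 0.034
[0.01 0.02 0.4 ] [ 0.01 -0.04  0.39] [ 0.   -0.02  0.22] [0. 0. 0.] [0. 0. 0.]
```

View pics/w7.png

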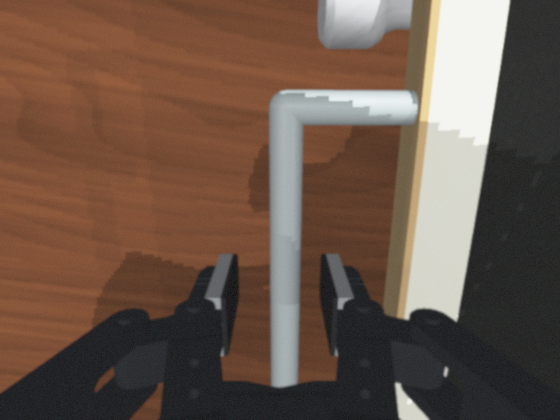

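The jaws at u≈225 and 335 are clear of the rail at u≈287. I'll retreat straight up.

```bash
python3 -m pendant '[[[0,0,-1,0,0,0,40],[0,0,-1.5,0,0,0,40],[0,0,-2,0,0,0,40],[0,0,-3,0,0,0,40],[0,0,-3,0,0,0,40]]]' 20
python3 -m pendant '[[[1,0,-3,0,0,0,40],[1,-2,-3,0,0,0,40],[2,-2,-2,0,0,0,40],[2,-2,0,0,0,0,40],[0,0,0,0,0,0,40]]]' 20
python3 -m pendant '[[[0,0,0,0,0,0,40],[0,0,0,0,0,0,40],[0,0,0,0,0,0,40],[0,0,0,0,0,0,40],[0,0,0,0,0,0,40]]]' 20
python3 - <<'E'
from h import *
im=save('scene','s3.png')
for n in('scene','top'):
  t=save(n,n+'9.png')
  for k,z in dict(knob_left=.08,knob_right=.08,flap_rail=.113,slide_box=.278,jar=0,punch=0).items():
    for r in bot.mark_of(n,k)[:1]: print(n,k,np.round(r['uv'],1),round(r['confidence'],2),atz(n,r['uv'],z))
# triangulated rail height if seen in both
a=bot.mark_of('scene','flap_rail');b=bot.mark_of('top','flap_rail')
if a and b:
    (o1,d1),(o2,d2)=ray('scene',a[0]['uv']),ray('top',b[0]['uv'])
    s=np.linalg.lstsq(np.c_[d1,-d2],o2-o1,rcond=None)[0];print('rail tri',o1+s[0]*d1,o2+s[1]*d2)
cv2.imwrite('pics/fin.png',np.hstack([cv2.resize(im[130:310,190:400,::-1],(420,360)),cv2.resize(t[130:290,150:320,::-1],(380,360))]))
E
```

```text
time: 28.58
ee_pos: [0.58, -0.0936, 0.2087]
tcp_rot: [177.5, 0.4, -170.8]
wrist_force: [0.3, -0.3, 0.0]
opening: 0.0341
time: 29.0
ee_pos: [0.5291, -0.1676, 0.3001]
tcp_rot: [177.9, 1.0, -170.5]
wrist_force: [0.0, 0.8, -0.0]
opening: 0.0343
time: 29.42
ee_pos: [0.5291, -0.1673, 0.3019]
tcp_rot: [177.9, 1.0, -170.6]
wrist_force: [0.1, 0.6, -0.0]
opening: 0.0342
scene knob_right [310.7 214.9] 0.74 [0.5325 0.15   0.08  ]
scene flap_rail [245.2 241.9] 0.92 [ 0.5866 -0.0881  0.113 ]
scene slide_box [366.5 161.9] 0.87 [0.5249 0.3159 0.278 ]
scene jar [149.5 289.8] 0.81 [ 0.5961 -0.4044  0.    ]
scene punch [145.6 236.9] 0.65 [ 0.3994 -0.3816  0.    ]
top knob_left [294.2 226.6] 0.49 [ 0.4763 -0.0659  0.08  ]
top knob_right [159.4 211.7] 0.51 [0.5327 0.3665 0.08  ]
top flap_rail [302.3 192.8] 0.64 [ 0.5808 -0.0929  0.113 ]
top slide_box [161.9 211. ] 0.74 [0.5143 0.3071 0.278 ]
top jar [394.3 188.5] 0.65 [ 0.6054 -0.4142  0.    ]
top punch [383.8 247.9] 0.65 [ 0.4035 -0.3694  0.    ]
rail tri [ 0.5832 -0.0873  0.1073] [ 0.5816 -0.0931  0.1074]
```

View pics/fin.png

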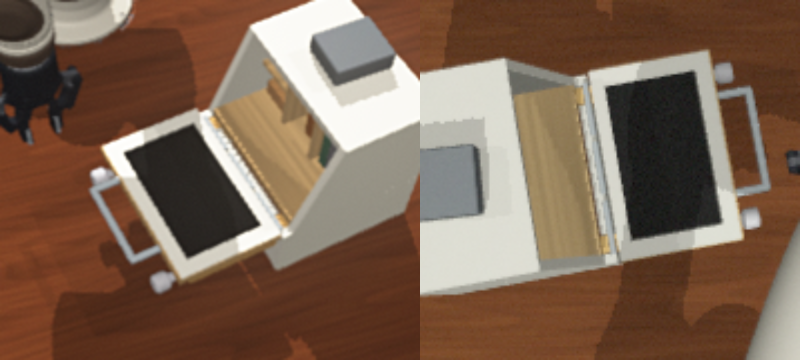

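```bash
python3 -c "
from h import *
print(bot.job_done())"
```

```text
the job is handed in; nothing more can be done
None
```

The cabinet is ready for writing and handed in at about 30 s: both flap supports are fully out and the flap rests level on them. I pulled the left support first, then the right, each until its stop showed at about 50 N at the wrist. Only then did I take the flap by its rail and lower it in a held arc, without dropping it, until it met the supports, pressing them with about 26 N. I eased that off, let go and backed the gripper away.

**Supports:** before the flap came down, both knobs measured 193 mm in front of the hinge line, so they are equally far out. The right support had started about 12 mm out, so it travelled only about 132 mm.

**Flap:** the final pictures show it level on the supports, and the wrist force is about zero.

**Bystanders:** the slide box, jar and punch show within about 1 cm of their first measured positions, which is the networks' scatter. I saw no contact with any of them.

**Checks that disagreed:**
- **Rail height:** the cameras gave 107 mm at the end, against 113 mm nominal, which I put down to measuring error. The gripper's height at contact suggested about 120 mm, most likely because the rail slipped a few mm in the grip.
- **Knobs after lowering:** of the last knob marks only the left one (0.49 confidence, top camera) fell on its knob. Both right-knob marks were clearly false, and the left knob was not reported from the scene camera. The pictures show both knobs still out.

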